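# Clamp two pipe flanges

## Robot

A 6-joint arm with a two-finger parallel gripper is mounted at the origin on a cart in front of the work surface, level with it; the furniture and walls round the work are solid. World frame = base frame: x ahead of the robot, y to its left, z up, the work surface at z = 0. Lengths are in m, angles in rad, forces in N, time in s.
With the tool pointing down it reaches from about 0.25 to 0.85 m from the base axis. Payload 12.5 kg.
Tool frame: the origin (TCP) lies midway between the tips of the shut fingers; the grasp point (between the pads) lies 19 mm behind it; x points along the fingers, y is the direction in which the jaws open and shut, and the axes are right-handed (so a half turn about x gives the same grasp; the last joint's range is limited). The gripper opens to 93 mm and grips with 3 to 60 N. Pads are 15 mm wide; open, the fingers measure 128 mm over their backs; the gripper's body (75 mm by 188 mm) begins 65 mm behind the grasp point.
Start: joints at [-0.085, 0.351, 1.652, -0, 1.139, -0.085], TCP at [0.55, 0, 0.219] pointing down, gripper open.
Joint ranges: [-2.75, 2.75], [-0.79, 2.1], [0.01, 2.65], [-1.57, 4.71], [0.07, 3.14], [-2.87, 2.87]. Speed limits (rad/s): [2.22, 2.22, 2.79, 3.14, 3.14, 3.14].

## Interface

Orientations are given as a unit quaternion [x, y, z, w].
In Python, from station import bot gives the robot as it stands.
- The arm moves only by the tool carry_out, never from a script. Its arguments are lists of equal length, an entry for each row: "turn": the turn, a rotation vector about the tool's x, y, z in degrees, a list of three; "linear": the shift along the tool's x, y, z in mm, a list of three; "fingers": the gripper command: -1 is fully open, 1 is shut, values between are in proportion. A call has exactly 8 rows; each row shifts and turns the pose as measured when the row begins, along the tool's axes as they then stand; what a row does not reach is not made up. A row lasts 1/12 s, in which the tool goes at most 41.7 mm and 7.16 degrees, less where a joint would pass 70% of its speed; a pose out of reach is approached as far as the arm can. A call with a gripper value outside its range is refused whole. The fingers move at their own pace and stop on an object; the grip force is fixed at half the most. Time passes only in rows, so rows that do not move let the fingers close, or fill a call up. It gives the time, the measured TCP pose, the force and the opening at its end, in the units of the state.
- bot.sense(): the state, without advancing time (a new reading comes with each control period).
- bot.snapshot(name): name is "scene" or "side" or "wrist"; returns the picture (480x640x3 uint8, red, green, blue); there is no depth.
- bot.camera_info(name): a dict with "K" (3x3 intrinsics, pixels), "R" (3x3) and "t" (3): a world point X has camera coordinates R X + t; the wrist camera has in their place "T_tool_cam" (4x4, takes a point from camera to tool coordinates, whose origin is the TCP and whose axes are the tool frame's). Camera axes: x right, y down, z forward; pixel columns grow to the right and rows downward; lengths in m; the calibration is good to about 2 mm. A picture is of the moment at which its call begins: read the wrist's pose just before it. camera_info takes no time and is no camera call.
- bot.job_done(): hands the job in, once; it reports no verdict.
The state is a dict: "time": time; "q": joint angles; "dq": joint speeds; "joint_efforts": joint torques, N m; "tool_pos": TCP position; "ee_rot": TCP orientation; "force": force on the tool from outside, world axes, zero at the start; "torque": the same for the moment, N m; "finger_gap": finger opening in m.
Only numpy, scipy, OpenCV 4.12 (cv2) and the standard library are available. Lean on these libraries where they do the work, as an engineer would, in place of code of your own. Each camera call takes 0.05 s, during which the arm holds its last target. There are 200 camera calls.

## Task

Join the two pipe flanges on the stand: push the loose pipe along its rails until its flange lies flush against the fixed one, swing the hinged upper half of the clamp ring over both flanges and press it fully down, then swing the latch lever in over the clamp's tongue until its wedge binds firmly. Work gently, without ramming or over-tightening the parts, and leave the grease tin and the bearings beside the stand where they are.

Things in the scene. Friction and masses are not known exactly. Their poses are not given: they have to be found in the camera images.
- stand: Fixed stand: dark steel base plate 140 (x) x 250 (y) x 10 mm. Origin on the table right below the joint plane of the flanges. The pipe axis runs along its y, 75 mm above the origin; its -x side faces the robot, z up. In its axes the clamp hinge is at x = +48, z = 75 mm (axis along y) and the latch pivot at x = -58, y = +40 mm (axis vertical).
- stub: The fixed steel pipe end, 40 mm across, with a flange 64 mm across and 6 mm thick; it never moves. Origin at the centre of the flange face, which looks along the stand's -y.
- pipe: The loose steel pipe, 0.4 kg: 40 mm across, 130 mm long, with the same flange on its +y end. Lies on two rails and slides along the stand's y. Origin at the centre of its flange face, on its axis; it may roll about its axis, so only its y axis is meaningful. At the start its face is 10 to 18 mm short of the stub's face.
- pipe_end (a point): Centre of the flat, closed far end of the loose pipe (40 mm across, on its axis, 75 mm above the table); push here along the stand's +y. The rails under the pipe reach up to 60 mm above the table.
- jaw: The swinging upper half of the clamp ring, aluminium, 85 mm outside, 25 mm wide, 0.25 kg, with a groove that takes both flanges (2.5 mm spare on each side when they are flush). Origin on its hinge axis. On its free side is a flat tongue (22 mm wide) with a round steel button on top.
- jaw_hinge (a joint): Angle of the upper half about its hinge: slightly below 0 (about -0.02) = fully down on the flanges, grows as it swings up and away from the robot; 1.3 to 1.7 at the start. Stiff hinge: it stays wherever it is left (2 to 3 N at the pull bar moves it); the last of the way down is felt as a firm stop.
- jaw_bar (a point): Grip point on the round pull bar of the upper half: bar 12 mm thick, along the stand's y, sticking out about 50 mm clear of the tongue on the -y side; the point lies 40 mm to the -y side of the flange joint. It runs on a circle of 128 mm radius about the hinge axis; 79 mm above the table at angle 0. Free space of 30 mm and more on both sides of the bar.
- latch: The latch lever, a bell crank turning about a vertical post. Origin on its pivot axis about 84 mm above the table, z up. A 28 x 58 mm wedge plate sits 40 mm out along its -x; the handle points along its +y. The plate's underside slopes, so that swinging it in over the tongue's button presses the upper half down ever harder.
- latch_pivot (a joint): Lever angle: 0 = wedge pointing along the stand's -x; grows counter-clockwise from above as the wedge swings in over the tongue; -0.3 to 0.05 at the start. It may bind anywhere from 1.1 to 2.0 rad, as the post is set up to 3 mm higher or lower from start to start: feel for it. Free turning takes 1.5 N at the knob; well bound is 7 to 12 N, rising steeply. It holds when let go.
- latch_knob (a point): Black upright knob at the end of the latch handle, 18 mm across, 55 mm from the pivot; it stands free of the handle from 9 mm below this point to 16 mm above it. It can be pushed sideways from above. The point is about 114 mm above the table.
- tin: Grease tin, 68 mm across, 71 mm high, standing to the right of the stand; leave alone. Origin under its centre.
- cone_a: A loose tapered bearing cone, 50 mm across, 18 mm high, to the right of the stand; leave alone.
- cone_b: A second such bearing cone beside it; leave alone.

How it is judged:
On the way, in this order (a step that is already met when the one before it is completed fails the run):
1. the loose pipe's flange lies flush against the fixed flange (within 2 mm) (y of pipe in the frame of stub above -0.002 m and value of joint jaw_hinge above 0.3 rad), for 0.1 s.
2. the upper half ring is fully down over both flanges (value of joint jaw_hinge below 0 rad and contact force between latch and jaw below 1 N), for 0.1 s.
At the end, for the whole second after the job is handed in: The flange faces are within 2 mm of each other and in line, the upper half ring is fully down (angle under 0), and the latch wedge is over the button and holds the ring down by itself with more than 12 N; all at rest (y of pipe in the frame of stub above -0.002 m and angle between the y axis of pipe and the y axis of stub, either way round below 0.05 rad and value of joint jaw_hinge below 0 rad and value of joint latch_pivot above 0.9 rad and contact force between latch and jaw above 12 N and linear speed of pipe below 0.02 m/s); the robot touches nothing.
It fails at once if the loose pipe is rammed against the fixed flange (over 35 N) (contact force between pipe and stub above 35 N).
It fails at once if the clamp ring is pressed or wedged onto the pipe with more than 90 N (contact force between jaw and pipe above 90 N).
It fails at once if the grease tin is moved (distance of tin from where it was at the start of the episode above 0.03 m).
It fails at once if a bearing is moved (distance of any of cone_a, cone_b from where it was at the start of the episode above 0.03 m).
It also fails if it takes over 62 s, if anything falls off the work surface, if the arm or the gripper's body presses on something with over 40 N, if the wrist force passes 120 N, or if a joint passes its speed limit or range.

## Working session

There is one attempt and no reset: what is moved stays moved. The work goes in short steps, Python scripts to look and compute and a tool call to move; the robot and the scene stay as the last step left them, time stands still between calls to the robot, and variables do not carry over. Pictures are saved under pics/ and viewed, about 8 in all and at most 12, crops included, and the job is handed in when it is done.

Besides the shell and the picture viewer there is one more tool, called after "Request:" as name(argument=value, ...), one argument or row to a line, values as JSON. carry_out: Moves the arm, as the interface text tells. Its arguments: {"type":"object","properties":{"turn":{"type":"array","items":{"type":"array","items":{"type":"number"}}},"linear":{"type":"array","items":{"type":"array","items":{"type":"number"}}},"fingers":{"type":"array","items":{"type":"number"}}},"required":["turn","linear","fingers"]}

```bash
mkdir -p pics; ls
python3 - <<'E'
from station import bot
import cv2,numpy as np
s=bot.sense();print({k:np.round(v,3).tolist() for k,v in s.items()})
for n in("scene","side","wrist"):
    cv2.imwrite(f"pics/{n}0.png",bot.snapshot(n)[:,:,::-1]);c=bot.camera_info(n);print(n,{k:np.round(v,4).tolist() for k,v in c.items()})
E
```

```text
pics
{'time': 0.0, 'q': [-0.085, 0.351, 1.652, -0.0, 1.139, -0.085], 'dq': [0.001, -0.001, 0.001, -0.0, 0.0, -0.001], 'joint_efforts': [0.001, -49.732, -28.525, 0.07, 0.026, -0.0], 'tool_pos': [0.55, 0.0, 0.218], 'ee_rot': [0.5, 0.5, -0.5, 0.5], 'force': [-0.168, 0.668, 0.145], 'torque': [0.027, -0.04, -0.011], 'finger_gap': 0.093}
scene {'K': [[436.6635, 0.0, 326.5492], [0.0, 436.6635, 234.2387], [0.0, 0.0, 1.0]], 'R': [[-0.8882, -0.4591, 0.0211], [-0.2235, 0.3914, -0.8927], [0.4015, -0.7976, -0.4502]], 't': [0.4624, 0.2268, 0.6726]}
side {'K': [[501.5349, 0.0, 313.9996], [0.0, 501.5349, 242.5092], [0.0, 0.0, 1.0]], 'R': [[0.8266, -0.5625, -0.0157], [-0.375, -0.5298, -0.7607], [0.4196, 0.6347, -0.6489]], 't': [-0.4503, 0.2798, 0.8923]}
wrist {'K': [[348.9449, 0.0, 313.8802], [0.0, 348.9449, 239.1906], [0.0, 0.0, 1.0]], 'T_tool_cam': [[-0.0006, -0.3027, 0.9531, -0.1661], [1.0, -0.0006, 0.0004, 0.0002], [0.0005, 0.9531, 0.3027, -0.0848], [0.0, 0.0, 0.0, 1.0]]}
```

View pics/scene0.png

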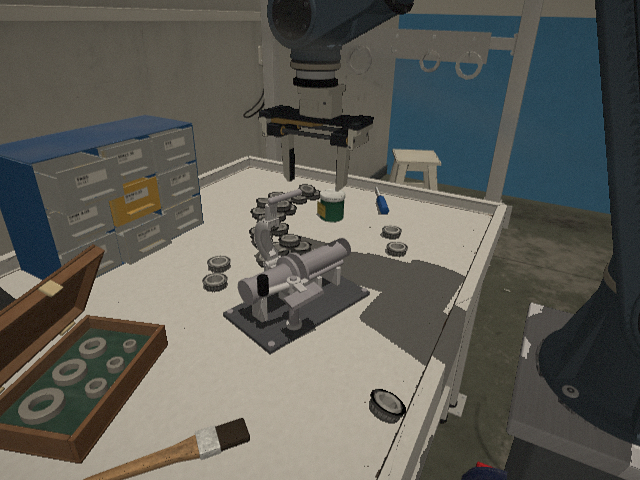

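View pics/side0.png

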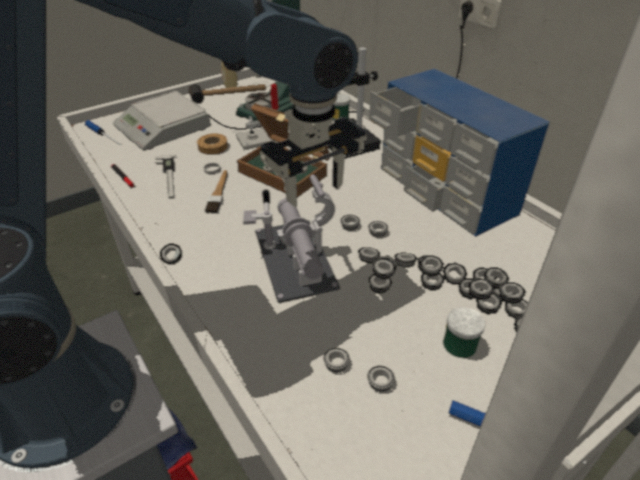

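View pics/wrist0.png

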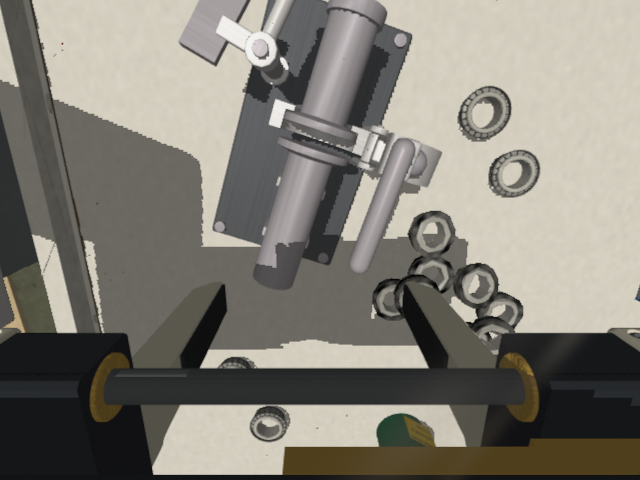

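The wrist view shows the stand: plate corners at about (214,231), (329,266), (412,34); pipe far end near (273,272); bar from (405,145) to (362,268); latch pivot (262,47), knob ~(277,70). The scene and side views show the tin and the cones clear of the stand. Next I cast rays for these points.

```bash
cat > h.py <<'E'
import numpy as np,cv2
from scipy.spatial.transform import Rotation as Ro
from station import bot
def wcam(s=None):
    s=s or bot.sense();c=bot.camera_info("wrist");T=np.eye(4);T[:3,:3]=Ro.from_quat(s["ee_rot"]).as_matrix();T[:3,3]=s["tool_pos"]
    return c["K"],T@np.array(c["T_tool_cam"])
def ray(px,cam="wrist",s=None):
    if cam=="wrist":K,T=wcam(s);R=T[:3,:3];o=T[:3,3]
    else:
        c=bot.camera_info(cam);K=c["K"];R=np.array(c["R"]).T;o=-R@np.array(c["t"])
    d=R@np.linalg.solve(np.array(K),[px[0],px[1],1]);return o,d/np.linalg.norm(d)
def onz(px,z,cam="wrist",s=None):
    o,d=ray(px,cam,s);return o+d*(z-o[2])/d[2]
def proj(X,cam="wrist",s=None):
    if cam=="wrist":K,T=wcam(s);p=T[:3,:3].T@(np.array(X)-T[:3,3])
    else:
        c=bot.camera_info(cam);K=c["K"];p=np.array(c["R"])@np.array(X)+np.array(c["t"])
    p=np.array(K)@p;return p[:2]/p[2]
E
python3 - <<'E'
from h import *
print(Ro.from_quat(bot.sense()["ee_rot"]).as_matrix().round(3).tolist())
W=np.array([onz(p,.01) for p in[(214,231),(329,266),(412,34)]]);print(W.round(4))
print(np.linalg.norm(W[1]-W[0]),np.linalg.norm(W[2]-W[1]))
L=np.array([[-.07,-.125],[.07,-.125],[.07,.125]])
a=L-L.mean(0);b=W[:,:2]-W[:,:2].mean(0)
yaw=np.arctan2((a[:,0]*b[:,1]-a[:,1]*b[:,0]).sum(),(a*b).sum());c,s=np.cos(yaw),np.sin(yaw);R=np.array([[c,-s],[s,c]])
t=W[:,:2].mean(0)-R@L.mean(0);print("yaw",yaw,"t",t,"res",(W[:,:2]-L@R.T-t).round(4).tolist())
S=lambda x,y,z:[*(R@[x,y]+t),z]
for n,p in dict(end=(0,-.146,.075),c1=(-.02,-.146,.075),pivot=(-.058,.04,.084),hinge=(.048,0,.075),stub=(0,0,.075)).items(): print(n,np.round(S(*p),4),proj(S(*p)).round(0),proj(S(*p),"scene").round(0),proj(S(*p),"side").round(0))
for px,z in[((275,272),.075),((262,47),.1),((278,70),.12),((281,80),.114)]:
    w=onz(px,z);print(px,w.round(4),"stand",(R.T@(w[:2]-t)).round(4))
# bar tip as intersection of ray with plane stand y = -.05.. 
n=np.array([*(R@[0,1]),0])
for px,y in[((362,262),-.05),((362,268),-.055),((405,148),0.03)]:
    o,d=ray(px);w=o+d*((n[:2]@t+y-n@o)/(n@d));q=R.T@(w[:2]-t);print(px,q,w[2],"r",np.hypot(q[0]-.048,w[2]-.075),"ang",np.arctan2(w[2]-.075,.048-q[0]))
im=bot.snapshot("wrist");cv2.imwrite("pics/w1.png",cv2.resize(im[:300,160:460,::-1],None,fx=2.6,fy=2,interpolation=2)[:600])
a=bot.snapshot("scene")[170:360,190:400];b=bot.snapshot("side")[170:310,230:350]
cv2.imwrite("pics/z1.png",np.hstack([cv2.resize(a,(470,425)),cv2.resize(b,(330,425))])[:,:,::-1])
E
```

```text
[[-0.001, 1.0, 0.0], [0.0, 0.0, -1.0], [-1.0, -0.001, -0.0]]
[[ 0.4383 -0.0244  0.01  ]
 [ 0.5673 -0.0665  0.01  ]
 [ 0.643   0.1701  0.01  ]]
0.13571168928445732 0.24840904254219517
yaw -0.3058026322989961 t [0.53984651 0.07318565] res [[0.0028, 0.0006], [-0.0016, 0.0006], [-0.0012, -0.0012]]
end [ 0.4959 -0.066   0.075 ] [259. 291.] [353. 246.] [312. 278.]
c1 [ 0.4768 -0.06    0.075 ] [239. 285.] [360. 249.] [302. 280.]
pivot [0.4966 0.1288 0.084 ] [246.  69.] [305. 289.] [263. 225.]
hinge [0.5856 0.0587 0.075 ] [355. 160.] [283. 262.] [314. 230.]
stub [0.5398 0.0732 0.075 ] [302. 143.] [300. 271.] [293. 234.]
(275, 272) [ 0.5126 -0.0464  0.075 ] stand [ 0.01   -0.1222]
(262, 47) [0.5122 0.1413 0.1   ] stand [-0.0468  0.0567]
(278, 70) [0.5253 0.1232 0.12  ] stand [-0.0289  0.0433]
(281, 80) [0.5266 0.1176 0.114 ] stand [-0.026   0.0384]
(362, 262) [ 0.05666636 -0.05      ] 0.18895275452984178 r 0.11428182740601918 ang 1.646702434147886
(362, 268) [ 0.05901662 -0.055     ] 0.1850646022433991 r 0.11061456733440257 ang 1.6705563406097983
(405, 148) [0.15941662 0.03      ] -0.21273540384071277 r 0.30855360291122036 ang -1.9402362923760055
```

View pics/z1.png

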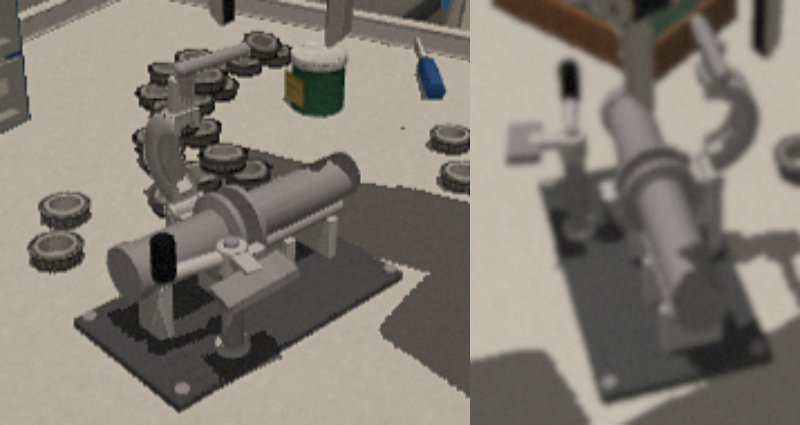

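Run:
```python
from h import *
def fit(W,L):
    L=np.array(L);W=np.array(W)
    a=L-L.mean(0);b=W[:,:2]-W[:,:2].mean(0)
    yaw=np.arctan2((a[:,0]*b[:,1]-a[:,1]*b[:,0]).sum(),(a*b).sum());c,s=np.cos(yaw),np.sin(yaw);R=np.array([[c,-s],[s,c]])
    t=W[:,:2].mean(0)-R@L.mean(0);print("yaw",yaw,"t",t,"res",(W[:,:2]-L@R.T-t).round(4).tolist());return R,t
sc=lambda u,v:(190+u/2.238,170+v/2.237); sd=lambda u,v:(230+(u-470)/2.75,170+v/3.036)
A,B,C,D=[-.07,-.125],[.07,-.125],[.07,.125],[-.07,.125]
P=[sc(75,322),sc(180,410),sc(400,272)];fit([onz(p,.01,"scene") for p in P],[C,D,A])
P=[sd(770,358),sd(605,402),sd(543,185)];fit([onz(p,.01,"side") for p in P],[B,A,D])
for p in [sc(131,270),sc(163,238),sc(232,243)]:print(np.round(p,0))
# bearing cones on wrist vs scene: check calibration
print(onz((485,112),.018),onz(sc(65,208),.018,"scene"),onz(sc(55,247),.018,"scene"))
print(onz((515,173),.018))
```

```text
yaw -0.2979846264971495 t [0.53843043 0.07835323] res [[-0.0027, -0.0026], [0.0002, 0.0009], [0.0025, 0.0017]]
yaw -0.3211531991406224 t [0.53925588 0.06681273] res [[-0.0031, 0.0048], [0.0021, -0.0013], [0.0009, -0.0035]]
[249. 291.]
[263. 276.]
[294. 279.]
[0.71925839 0.10019188 0.018     ] [0.7537105  0.04808628 0.018     ] [0.71719128 0.10562092 0.018     ]
[0.75927954 0.04053591 0.018     ]
```

View pics/w1.png

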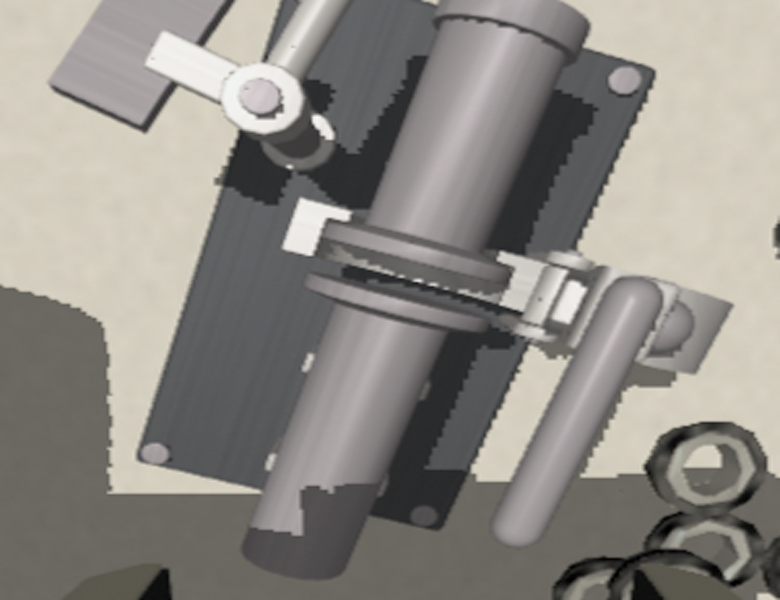

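The zoomed view shows the pipe is not centred on the plate (the post base is about 23 mm inside the plate edge), so the plate is offset from the origin. I'll take the pose from the pipe's edges, the pivot and the flange instead.

Run:
```python
from h import *
im=cv2.imread("pics/wrist0.png",0)
l=cv2.createLineSegmentDetector().detect(im)[0][:,0]
for x in l:
    n=np.hypot(x[0]-x[2],x[1]-x[3])
    if n>22 and 180<x[0]<440 and max(x[1],x[3])<300: print(x.round(1).tolist(),round(float(np.degrees(np.arctan2(x[3]-x[1],x[2]-x[0]))%180),1))
```

```text
[322.79998779296875, 141.60000610351562, 360.79998779296875, 155.1999969482422] 19.6
[243.60000610351562, 90.30000305175781, 252.10000610351562, 63.599998474121094] 107.6
[363.8999938964844, 170.5, 340.70001220703125, 234.39999389648438] 109.9
[412.5, 36.70000076293945, 380.3999938964844, 125.9000015258789] 109.8
[227.39999389648438, 43.400001525878906, 216.1999969482422, 65.30000305175781] 117.0
[274.6000061035156, 98.5, 268.0, 123.4000015258789] 104.8
[250.1999969482422, -0.30000001192092896, 238.1999969482422, 22.5] 117.8
[250.6999969482422, 32.900001525878906, 223.8000030517578, 15.300000190734863] 33.3
[214.8000030517578, 66.0999984741211, 178.6999969482422, 44.70000076293945] 30.6
[367.70001220703125, 161.6999969482422, 377.70001220703125, 135.0] 110.6
[287.0, 129.0, 314.3999938964844, 139.1999969482422] 20.5
[215.10000610351562, 31.899999618530273, 243.8000030517578, 49.0] 30.9
[384.70001220703125, 23.399999618530273, 411.3999938964844, 33.099998474121094] 20.1
[260.6000061035156, 244.39999389648438, 213.10000610351562, 230.6999969482422] 16.1
[260.1000061035156, 28.2999992370
[... 2343 characters left out ...]
156, 375.20001220703125, 243.89999389648438] 112.0
[342.6000061035156, 124.5999984741211, 375.5, 26.799999237060547] 108.6
[379.5, 228.8000030517578, 409.29998779296875, 147.1999969482422] 110.0
[399.8999938964844, 144.39999389648438, 350.79998779296875, 262.5] 112.6
[290.0, 153.60000610351562, 283.70001220703125, 178.3000030517578] 104.2
[343.1000061035156, 58.5, 357.20001220703125, 17.0] 108.8
[327.1000061035156, 105.69999694824219, 342.5, 61.20000076293945] 109.1
[291.0, 229.5, 313.29998779296875, 162.8000030517578] 108.5
[335.79998779296875, 49.400001525878906, 313.29998779296875, 112.4000015258789] 109.7
[332.20001220703125, 118.19999694824219, 340.6000061035156, 93.0999984741211] 108.6
```

Run:
```python
from h import *
def plane(p,q):
    o,a=ray(p);_,b=ray(q);n=np.cross(a,b);return o,n/np.linalg.norm(n)
def axis(Lp,Lq,Rp,Rq,r=.02):
    o,n1=plane(Lp,Lq);_,n2=plane(Rp,Rq)
    d=np.cross(n1,n2);d/=np.linalg.norm(d);d*=np.sign(d[1])
    # horizontal dist: orient normals to point toward inside (other edge)
    _,rr=ray(Rp);n1=n1*np.sign(n1@rr);_,rl=ray(Lp);n2=n2*np.sign(n2@rl)
    P=np.linalg.lstsq(np.array([n1,n2,d]),np.array([r+n1@o,r+n2@o,d@o]),rcond=None)[0]
    return P,d
print("cam",wcam()[1][:3,3])
for e in[((330.6,9.7),(299.9,112),(342.6,124.6),(375.5,26.8)),((288.5,153),(254.2,272.5),(328.7,164.6),(291.4,286.7)),((330.6,9.7),(254.2,272.5),(375.5,26.8),(291.4,286.7))]:
    P,d=axis(*e);print("P",P,"d",d,"yaw",np.arctan2(-d[0],d[1]),"at y=.07:",P+d*(.07-P[1])/d[1])
for px,z in[((260.8,48),.095),((260.8,48),.1),((273.5,272),.075)]:print(onz(px,z))
```

```text
cam [0.55010979 0.08485224 0.38455507]
P [0.55203765 0.07868178 0.05125636] d [ 0.3141011   0.94925877 -0.01575711] yaw -0.31955076476136185 at y=.07: [0.54916493 0.07       0.05140047]
P [0.53843332 0.03513698 0.04509979] d [ 0.29256289  0.94465873 -0.14841442] yaw -0.3003339575852173 at y=.07: [0.54923047 0.07       0.0396225 ]
P [0.55027393 0.06956104 0.05441757] d [ 0.30335875  0.9518629  -0.04393723] yaw -0.3085232991296274 at y=.07: [0.55041383 0.07       0.05439731]
[0.51084119 0.14167468 0.095     ]
[0.51151927 0.14069348 0.1       ]
[ 0.51138489 -0.04646456  0.075     ]
```

Run:
```python
from h import *
yaw=-.31;c,s=np.cos(yaw),np.sin(yaw);R=np.array([[c,-s],[s,c]])
O=np.array([.5545,.0853]);q=lambda w:(R.T@(w[:2]-O)).round(4)
for n,a,b,z in[("stubfl",(283.8,111),(357,140),.075),("loosefl",(277.7,140),(348.5,162.5),.075),("end",(254.2,272.5),(295.4,286),.08)]:
    print(n,q(onz(a,z)),q(onz(b,z)),q((onz(a,z)+onz(b,z))/2))
S=lambda x,y,z:[*(R@[x,y]+O),z]
sc=lambda u,v:(190+u/2.238,170+v/2.237); sd=lambda u,v:(230+(u-470)/2.75,170+v/3.036)
for n,p in dict(piv=(-.058,.04,.1),end=(0,-.145,.075),endtop=(0,-.145,.095),stubtop=(0,.0,.107),hinge=(.048,0,.075),c1=(-.06,-.1435,.01)).items():
    print(n,np.round(S(*p),4),[proj(S(*p),k).round(1).tolist() for k in("wrist","scene","side")])
print("seen scene: piv",np.round(sc(232,243),1),"end c ~",np.round(sc(340,178),1),"side piv",np.round(sd(575,142),1),"end c",np.round(sd(698,300),1))
print("barends scene",np.round(sc(182,66),1),np.round(sc(246,50),1),"knob scene top/bot",np.round(sc(163,238),1),np.round(sc(163,277),1),"side knob",np.round(sd(569,65),1),np.round(sd(569,100),1))
# knob & bar triangulation scene+side
def tri(a,b):
    o1,d1=ray(a,"scene");o2,d2=ray(b,"side");A=np.c_[d1,-d2];t=np.linalg.lstsq(A,o2-o1,rcond=None)[0];p1,p2=o1+t[0]*d1,o2+t[1]*d2;m=(p1+p2)/2;return q(m),m.round(4),np.linalg.norm(p1-p2).round(4)
print("knobtop",tri(sc(163,238),sd(569,65)));print("bartip",tri(sc(246,50),sd(698,22)));print("piv",tri(sc(232,243),sd(575,142)))
# bar in wrist: tip at stand y=-.065?, root
n=np.array([*(R@[0,1])]);
for px,y in[((361,266),-.062),((361,266),-.066)]:
    o,d=ray(px);k=(n@O+y-n@o[:2])/(n@d[:2]);w=o+d*k;v=q(w);print(y,v,w[2],"r",np.hypot(v[0]-.048,w[2]-.075),"ang",np.arctan2(w[2]-.075,.048-v[0]))
```

```text
stubfl [-0.0321  0.0038] [0.034  0.0005] [0.001  0.0021]
loosefl [-0.0305 -0.0202] [ 0.0333 -0.0195] [ 0.0014 -0.0198]
end [-0.0181 -0.1425] [ 0.023 -0.144] [ 0.0024 -0.1432]
piv [0.5115 0.1411 0.1   ] [[260.7, 47.4], [293.5, 281.8], [265.9, 214.7]]
end [ 0.5103 -0.0528  0.075 ] [[272.6, 278.1], [343.8, 246.7], [314.0, 271.6]]
endtop [ 0.5103 -0.0528  0.095 ] [[270.1, 287.0], [344.2, 237.9], [313.9, 264.4]]
stubtop [0.5545 0.0853 0.107 ] [[319.6, 127.7], [289.0, 257.1], [295.2, 217.8]]
hinge [0.6002 0.0707 0.075 ] [[372.2, 145.7], [272.7, 262.6], [316.2, 225.0]]
c1 [ 0.4536 -0.0331  0.01  ] [[228.1, 238.3], [363.9, 285.8], [286.9, 299.4]]
seen scene: piv [293.7 278.6] end c ~ [341.9 249.6] side piv [268.2 216.8] end c [312.9 268.8]
barends scene [271.3 199.5] [299.9 192.4] knob scene top/bot [262.8 276.4] [262.8 293.8] side knob [266.  191.4] [266.  202.9]
knobtop (array([-0.0446,  0.0915]), array([0.54  , 0.1861, 0.1266]), np.float64(0.0002))
bartip (array([ 0.0253, -0.04  ]), array([0.5664, 0.0395, 0.2216]), np.float64(0.0219))
piv (array([-0.0531,  0.0335]), array([0.5142, 0.1334, 0.0995]), np.float64(0.0039))
-0.062 [ 0.0422 -0.062 ] 0.20779142852587687 r 0.13291803297499954 ang 1.527146552024908
-0.066 [ 0.0453 -0.066 ] 0.19605302634681096 r 0.12108313337423057 ang 1.5484957492509457
```

Pivot, flange, pipe end and pipe line all agree within about 3 mm, giving stand origin ≈ (0.555, 0.085) and yaw −0.31. That puts the gap at about 15 mm, the jaw at about 1.54 rad and the latch at about −0.25 rad. I'll back off, shut the fingers and turn the camera away from the work.

Request:
carry_out(
  turn=[
    [0, 0, 0],
    [0, 0, 0],
    [0, 0, 0],
    [0, 0, 0],
    [-7.15, 0, 0],
    [-7.15, 0, 0],
    [-7.15, 0, 0],
    [-7.15, 0, 0],
  ],
  linear=[
    [-25, 0, 10],
    [-25, 0, 30],
    [-20, 0, 30],
    [0, 0, 30],
    [0, 0, 0],
    [0, 0, 0],
    [0, 0, 0],
    [0, 0, 0],
  ],
  fingers=[1, 1, 1, 1, 1, 1, 1, 1],
)

```text
time: 0.97
tool_pos: [0.5492, -0.105, 0.2913]
ee_rot: [0.358, 0.61, -0.359, 0.609]
force: [0.0, 0.9, -1.2]
finger_gap: 0.0443
```

Request:
carry_out(
  turn=[
    [-7.15, 0, 0],
    [-7.15, 0, 0],
    [-7.15, 0, 0],
    [-7.15, 0, 0],
    [-7.15, 0, 0],
    [-7.15, 0, 0],
    [-7.15, 0, 0],
    [-7.15, 0, 0],
  ],
  linear=[
    [0, 0, 0],
    [0, 0, 0],
    [0, 0, 0],
    [0, 0, 0],
    [0, 0, 0],
    [0, 0, 0],
    [0, 0, 0],
    [0, 0, 0],
  ],
  fingers=[1, 1, 1, 1, 1, 1, 1, 1],
)

```text
time: 1.63
tool_pos: [0.5487, -0.1053, 0.2907]
ee_rot: [0.022, 0.708, -0.023, 0.706]
force: [-0.0, -0.2, -0.5]
finger_gap: 0.0009
```

Request:
carry_out(
  turn=[
    [-7.15, 0, 0],
    [-7.15, 0, 0],
    [-7.15, 0, 0],
    [-7.15, 0, 0],
    [-7.15, 0, 0],
    [-7.15, 0, 0],
    [-7.15, 0, 0],
    [-7.15, 0, 0],
  ],
  linear=[
    [0, 0, 0],
    [0, 0, 0],
    [0, 0, 0],
    [0, 0, 0],
    [0, 0, 0],
    [0, 0, 0],
    [0, 0, 0],
    [0, 0, 0],
  ],
  fingers=[1, 1, 1, 1, 1, 1, 1, 1],
)

```text
time: 2.3
tool_pos: [0.5482, -0.1052, 0.2899]
ee_rot: [-0.318, 0.633, 0.32, 0.629]
force: [0.1, 1.1, 0.8]
finger_gap: 0.0006
```

```bash
cat >> h.py <<'E'
yaw=-.31;_c,_s=np.cos(yaw),np.sin(yaw);RS=np.array([[_c,-_s,0],[_s,_c,0],[0,0,1]]);O=np.array([.5555,.085,0])
def st(w): return RS.T@(np.array(w)-O)
def go(*pts):
    s=bot.sense();Rt=Ro.from_quat(s["ee_rot"]).as_matrix();p=np.array(s["tool_pos"])
    print("t",round(s["time"],2),"stand mm",(st(p)*1e3).round(1),"F stand",(RS.T@s["force"]).round(1),"q6",round(s["q"][5],2),"gap",round(s["finger_gap"],3))
    print("axes: stand x,y in tool mm/mm",(Rt.T@RS[:,0]).round(3),(Rt.T@RS[:,1]).round(3))
    for a in pts:
        w=RS@np.array(a)/1e3+O;print(a,"move",(Rt.T@(w-p)*1e3).round(1));p=w
E
python3 -c "
from h import *
go((0,-190,150),(0,-190,69),(0,-165,69))"
```

```text
t 2.3 stand mm [  51.1 -183.4  289.9] F stand [-0.2  1.1  0.8] q6 -2.78 gap 0.001
axes: stand x,y in tool mm/mm [-0.005 -0.948  0.319] [-0.002  0.319  0.948]
(0, -190, 150) move [140.2  45.8 -22.1]
(0, -190, 69) move [81.  -0.3  0.2]
(0, -165, 69) move [-0.   8.  23.7]
```

Request:
carry_out(
  turn=[
    [0, 0, 0],
    [0, 0, 0],
    [0, 0, 0],
    [0, 0, 0],
    [0, 0, 0],
    [0, 0, 0],
    [0, 0, 0],
    [0, 0, 0],
  ],
  linear=[
    [28, 9.2, -4.4],
    [28, 9.2, -4.4],
    [28, 9.2, -4.4],
    [28, 9.2, -4.4],
    [28, 9.2, -4.4],
    [27, 0, 0],
    [27, 0, 0],
    [22, 0, 0],
  ],
  fingers=[1, 1, 1, 1, 1, 1, 1, 1],
)

```text
time: 2.97
tool_pos: [0.4982, -0.0965, 0.0709]
ee_rot: [-0.325, 0.628, 0.32, 0.631]
force: [-0.8, 0.3, -0.2]
finger_gap: 0.0004
```

```bash
python3 -c "
from h import *
go((0,-185,69),(0,-160,69))
im=bot.snapshot('side');cv2.imwrite('pics/s2.png',cv2.resize(im[170:320,230:380,::-1],(600,600),interpolation=2))"
```

```text
t 2.97 stand mm [   0.8 -190.4   70.9] F stand [-0.8  0.  -0.2] q6 -2.8 gap 0.0
axes: stand x,y in tool mm/mm [ 0.008 -0.951  0.309] [-0.001  0.309  0.951]
(0, -185, 69) move [1.9 2.4 4.9]
(0, -160, 69) move [-0.   7.7 23.8]
```

View pics/s2.png

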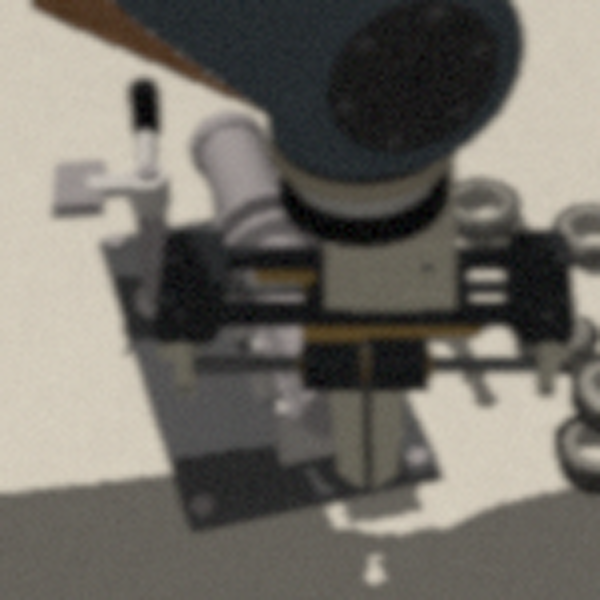

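Request:
carry_out(
  turn=[
    [0, 0, 0],
    [0, 0, 0],
    [0, 0, 0],
    [0, 0, 0],
    [0, 0, 0],
    [0, 0, 0],
    [0, 0, 0],
    [0, 0, 0],
  ],
  linear=[
    [1, 2, 6],
    [0, 2, 6],
    [0, 1.5, 4.7],
    [0, 1, 3.2],
    [0, 0.9, 2.8],
    [0, 0.9, 2.8],
    [0, 0.9, 2.8],
    [0, 0.9, 2.8],
  ],
  fingers=[1, 1, 1, 1, 1, 1, 1, 1],
)

```text
time: 3.68
tool_pos: [0.5096, -0.0623, 0.0711]
ee_rot: [-0.325, 0.628, 0.32, 0.631]
force: [-1.3, -2.2, -0.4]
finger_gap: 0.0008
```

```bash
python3 -c "
from h import *
go()"
```

```text
t 3.68 stand mm [   1.2 -154.3   71.1] F stand [-0.6 -2.5 -0.4] q6 -2.73 gap 0.001
axes: stand x,y in tool mm/mm [ 0.008 -0.951  0.308] [-0.001  0.308  0.951]
```

Request:
carry_out(
  turn=[
    [0, 0, 0],
    [0, 0, 0],
    [0, 0, 0],
    [0, 0, 0],
    [0, 0, 0],
    [0, 0, 0],
    [0, 0, 0],
    [0, 0, 0],
  ],
  linear=[
    [0, 0.4, 1],
    [0, 0.4, 1],
    [0, 0.4, 1],
    [0, 0.4, 1],
    [0, 0.4, 1],
    [0, 0.4, 1],
    [0, 0.4, 1],
    [0, 0.4, 1],
  ],
  fingers=[1, 1, 1, 1, 1, 1, 1, 1],
)

```text
time: 4.35
tool_pos: [0.5118, -0.0537, 0.0712]
ee_rot: [-0.325, 0.628, 0.32, 0.631]
force: [-0.9, -3.2, -0.7]
finger_gap: 0.0003
```

```bash
python3 -c "
from h import *
go()"
```

```text
t 4.35 stand mm [   0.7 -145.5   71.2] F stand [ 0.1 -3.3 -0.7] q6 -2.71 gap 0.0
axes: stand x,y in tool mm/mm [ 0.008 -0.951  0.309] [-0.002  0.309  0.951]
```

Request:
carry_out(
  turn=[
    [0, 0, 0],
    [0, 0, 0],
    [0, 0, 0],
    [0, 0, 0],
    [0, 0, 0],
    [0, 0, 0],
    [0, 0, 0],
    [0, 0, 0],
  ],
  linear=[
    [0, 0.2, 0.8],
    [0, 0.2, 0.8],
    [0, 0.2, 0.8],
    [0, 0.2, 0.8],
    [0, 0.2, 0.6],
    [0, 0.2, 0.6],
    [0, 0.2, 0.6],
    [0, 0.2, 0.6],
  ],
  fingers=[1, 1, 1, 1, 1, 1, 1, 1],
)

```text
time: 5.02
tool_pos: [0.5123, -0.0533, 0.0711]
ee_rot: [-0.328, 0.63, 0.319, 0.627]
force: [-2.3, -9.4, 0.3]
finger_gap: 0.0005
```

```bash
python3 -c "
from h import *
go()"
```

```text
t 5.02 stand mm [   1.  -144.9   71.1] F stand [ 0.6 -9.7  0.3] q6 -2.7 gap 0.001
axes: stand x,y in tool mm/mm [ 0.007 -0.952  0.305] [-0.012  0.305  0.952]
```

Request:
carry_out(
  turn=[
    [0, 0, 0],
    [0, 0, 0],
    [0, 0, 0],
    [0, 0, 0],
    [0, 0, 0],
    [0, 0, 0],
    [0, 0, 0],
    [0, 0, 0],
  ],
  linear=[
    [0, 0.2, 0.8],
    [0, 0.2, 0.8],
    [0, 0.2, 0.8],
    [0, 0.3, 1],
    [0, 0.3, 1],
    [0, 0, 0],
    [0, 0, 0],
    [0, 0, 0],
  ],
  fingers=[1, 1, 1, 1, 1, 1, 1, 1],
)

```text
time: 5.68
tool_pos: [0.5122, -0.0537, 0.0711]
ee_rot: [-0.331, 0.632, 0.318, 0.624]
force: [-1.6, -3.2, -1.0]
finger_gap: 0.0004
```

```bash
python3 -c "
from h import *
go()
im=bot.snapshot('scene');cv2.imwrite('pics/s3.png',cv2.resize(im[200:340,220:390,::-1],(780,642),interpolation=2)[:600])"
```

```text
t 5.68 stand mm [   1.1 -145.3   71.1] F stand [-0.6 -3.5 -1. ] q6 -2.69 gap 0.0
axes: stand x,y in tool mm/mm [ 0.005 -0.953  0.302] [-0.021  0.302  0.953]
```

View pics/s3.png

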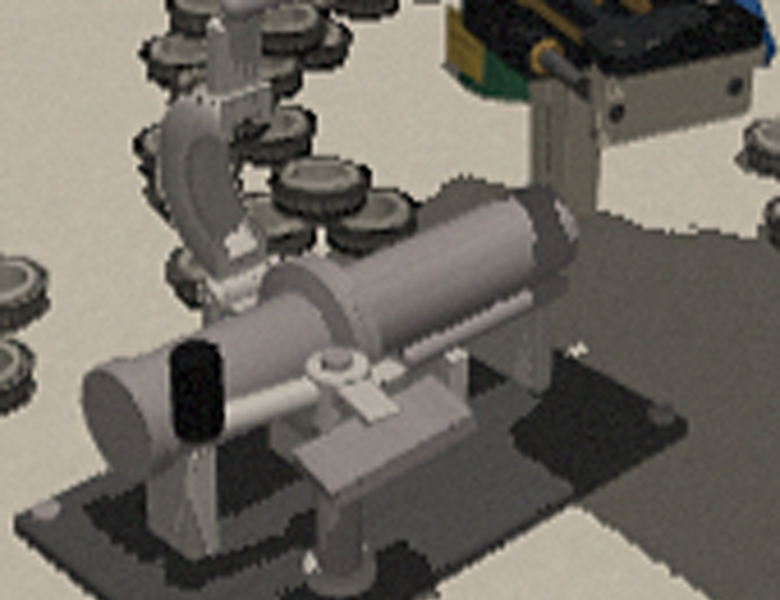

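Request:
carry_out(
  turn=[
    [0, 0, 0],
    [0, 0, 0],
    [0, 0, 0],
    [0, 0, 0],
    [0, 0, 0],
    [0, 0, 0],
    [0, 0, 0],
    [0, 0, 0],
  ],
  linear=[
    [0, 0.3, 1],
    [0, 0.3, 1],
    [0, 0.3, 1],
    [0, 0.4, 1.3],
    [0, 0.4, 1.3],
    [0, 0.5, 1.6],
    [0, 0.5, 1.6],
    [0, 0.5, 1.6],
  ],
  fingers=[1, 1, 1, 1, 1, 1, 1, 1],
)

```text
time: 6.4
tool_pos: [0.5125, -0.0533, 0.0712]
ee_rot: [-0.338, 0.636, 0.317, 0.617]
force: [-5.2, -17.8, 1.7]
finger_gap: 0.0006
```

```bash
python3 -c "
from h import *
go((1,-165,71),(1,-190,71),(1,-190,260),(80,-60,240),(80,-40,195))"
```

```text
t 6.4 stand mm [   1.2 -144.8   71.2] F stand [  0.4 -18.5   1.7] q6 -2.67 gap 0.001
axes: stand x,y in tool mm/mm [ 0.003 -0.956  0.294] [-0.04   0.294  0.955]
(1, -165, 71) move [  1.   -5.7 -19.3]
(1, -190, 71) move [  1.   -7.4 -23.9]
(1, -190, 260) move [-188.8   -2.7   -7.1]
(80, -60, 240) move [ 15.  -37.  148.2]
(80, -40, 195) move [44.2  6.5 20.8]
```

Request:
carry_out(
  turn=[
    [0, 0, 0],
    [0, -2.4, 0],
    [0, 0, 0],
    [0, 0, 0],
    [0, 0, 0],
    [0, 0, 0],
    [0, 0, 0],
    [0, 0, 0],
  ],
  linear=[
    [0, -6, -19],
    [0, -2, -8],
    [-30, 0, 0],
    [-38, 0, 0],
    [-38, 0, 0],
    [-38, 0, 0],
    [-38, 0, 0],
    [0, 0, 0],
  ],
  fingers=[1, 1, 1, 1, 1, 1, 1, 1],
)

```text
time: 7.07
tool_pos: [0.4998, -0.0782, 0.2612]
ee_rot: [-0.328, 0.623, 0.326, 0.631]
force: [0.3, 0.8, 0.5]
finger_gap: 0.0
```

```bash
python3 -c "
from h import *
go((80,-45,250),(80,-45,190),(65,-45,190))
cv2.imwrite('pics/w4.png',bot.snapshot('wrist')[:,:,::-1])"
```

```text
t 7.07 stand mm [  -3.3 -172.4  261.2] F stand [0.1 0.9 0.5] q6 -2.79 gap 0.0
axes: stand x,y in tool mm/mm [ 0.011 -0.956  0.294] [0.006 0.294 0.956]
(80, -45, 250) move [ 12.8 -42.  146.2]
(80, -45, 190) move [60.   0.5 -0.5]
(65, -45, 190) move [-0.2 14.3 -4.4]
```

View pics/w4.png

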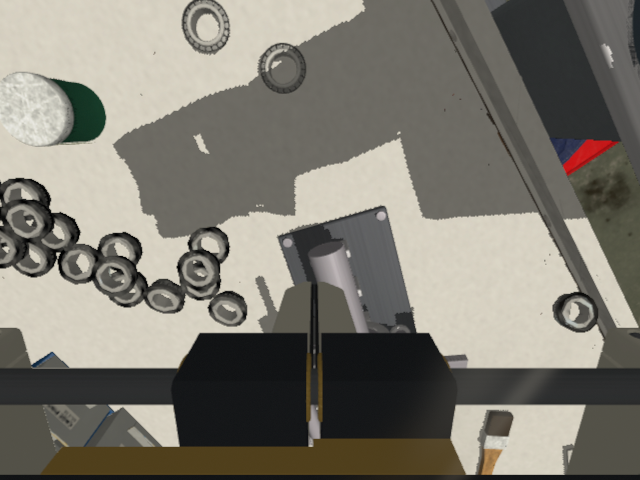

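Request:
carry_out(
  turn=[
    [0, 0, 0],
    [0, 0, 0],
    [0, 0, 0],
    [0, 0, 0],
    [0, 0, 0],
    [0, 0, 0],
    [0, 0, 0],
    [0, 0, 0],
  ],
  linear=[
    [2, -12, 36],
    [2, -12, 36],
    [2, -10, 36],
    [3, -8, 36],
    [0, 0, 0],
    [20, 0, 0],
    [20, 0, 0],
    [20, 0, 0],
  ],
  fingers=[1, 1, 1, 1, 1, 1, 1, 1],
)

```text
time: 7.78
tool_pos: [0.6207, 0.0248, 0.1833]
ee_rot: [-0.327, 0.623, 0.328, 0.631]
force: [0.2, 0.1, -0.2]
finger_gap: 0.0003
```

```bash
python3 -c "
from h import *
go((65,-45,190))"
```

```text
t 7.78 stand mm [ 80.5 -37.5 183.3] F stand [ 0.2  0.1 -0.2] q6 -2.57 gap 0.0
axes: stand x,y in tool mm/mm [ 0.007 -0.956  0.294] [0.009 0.294 0.956]
(65, -45, 190) move [ -6.9  12.5 -11.7]
```

Request:
carry_out(
  turn=[
    [0, 0, 0],
    [0, 0, 0],
    [0, 0, 0],
    [0, 0, 0],
    [0, 0, 0],
    [0, 0, 0],
    [0, 0, 0],
    [0, 0, 0],
  ],
  linear=[
    [0, 4.2, -6.8],
    [0, 5.7, -1.8],
    [0, 5.7, -1.8],
    [0, 5.7, -1.8],
    [0, 5.7, -1.8],
    [0, 5.7, -1.8],
    [0.5, 5.7, -1.8],
    [1, 5.7, -1.8],
  ],
  fingers=[1, 1, 1, 1, 1, 1, 1, 1],
)

```text
time: 8.45
tool_pos: [0.5672, 0.0347, 0.1794]
ee_rot: [-0.326, 0.624, 0.328, 0.63]
force: [1.0, -0.8, -1.4]
finger_gap: 0.0004
```

```bash
python3 -c "
from h import *
go()"
```

```text
t 8.45 stand mm [ 26.5 -44.4 179.4] F stand [ 1.2 -0.5 -1.4] q6 -2.56 gap 0.0
axes: stand x,y in tool mm/mm [ 0.004 -0.956  0.295] [0.009 0.295 0.956]
```

Request:
carry_out(
  turn=[
    [0, 0, 0],
    [0, 0, 0],
    [0, 0, 0],
    [0, 0, 0],
    [0, 0, 0],
    [0, 0, 0],
    [0, 0, 0],
    [0, 0, 0],
  ],
  linear=[
    [1, 5.7, -1.8],
    [1.5, 5.7, -1.8],
    [2, 5.7, -1.8],
    [2.5, 5.7, -1.8],
    [3, 5.7, -1.8],
    [3.5, 5.7, -1.8],
    [4, 5.2, -1.6],
    [4.5, 5, -1.5],
  ],
  fingers=[1, 1, 1, 1, 1, 1, 1, 1],
)

```text
time: 9.12
tool_pos: [0.5184, 0.0505, 0.1563]
ee_rot: [-0.326, 0.623, 0.328, 0.631]
force: [0.9, -0.7, 0.3]
finger_gap: 0.0004
```

```bash
python3 -c "
from h import *
go()
im=bot.snapshot('scene');cv2.imwrite('pics/s5.png',cv2.resize(im[180:340,220:390,::-1],(640,602),interpolation=2)[:600])"
```

```text
t 9.12 stand mm [-24.8 -44.2 156.3] F stand [ 1.1 -0.3  0.3] q6 -2.53 gap 0.0
axes: stand x,y in tool mm/mm [ 0.006 -0.956  0.294] [0.01  0.294 0.956]
```

View pics/s5.png

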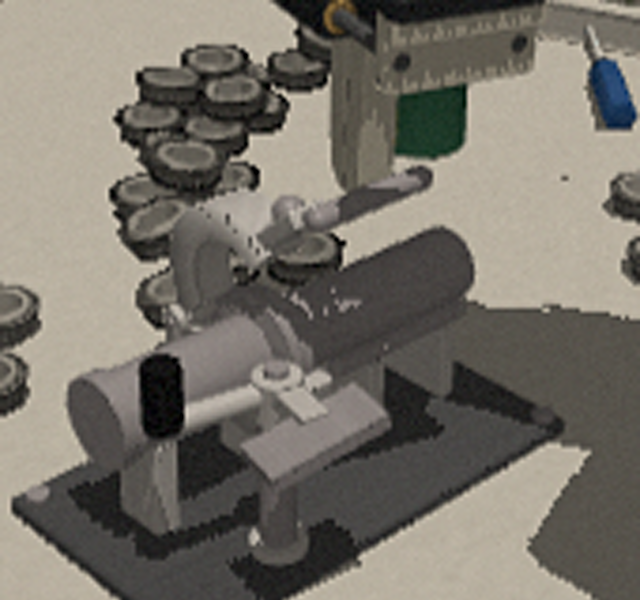

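The jaw is following the finger: bar at crop (370,195), about half way down. A bit further, then I'll lift over it.

Request:
carry_out(
  turn=[
    [0, 0, 0],
    [0, 0, 0],
    [0, 0, 0],
    [0, 0, 0],
    [0, 0, 0],
    [0, 0, 0],
    [0, 0, 0],
    [0, 0, 0],
  ],
  linear=[
    [5, 4, -1.2],
    [5, 4, -1.2],
    [5, 4, -1.2],
    [5, 3.5, -1],
    [0, -12, 3.5],
    [-20, 0, 0],
    [-25, 0, 0],
    [-25, 0, 0],
  ],
  fingers=[1, 1, 1, 1, 1, 1, 1, 1],
)

```text
time: 9.83
tool_pos: [0.5073, 0.0524, 0.1977]
ee_rot: [-0.323, 0.628, 0.331, 0.626]
force: [0.5, 0.5, 0.3]
finger_gap: 0.0005
```

```bash
python3 -c "
from h import *
go((-60,-42,185),(-60,-42,160))"
```

```text
t 9.83 stand mm [-36.  -45.8 197.7] F stand [0.3 0.6 0.3] q6 -2.53 gap 0.001
axes: stand x,y in tool mm/mm [-0.01  -0.956  0.294] [0.005 0.294 0.956]
(-60, -42, 185) move [13.  23.9 -3.5]
(-60, -42, 160) move [25.  -0.3 -0. ]
```

Request:
carry_out(
  turn=[
    [0, 0, 0],
    [0, 0, 0],
    [0, 0, 0],
    [0, 0, 0],
    [0, 0, 0],
    [0, 0, 0],
    [0, 0, 0],
    [0, 0, 0],
  ],
  linear=[
    [0, 12, -3.6],
    [0, 12, -3.6],
    [10, 1, 0],
    [8, 1, 0],
    [7, 2, -0.6],
    [6, 2, -0.6],
    [6, 2, -0.6],
    [5, 2, -0.6],
  ],
  fingers=[1, 1, 1, 1, 1, 1, 1, 1],
)

```text
time: 10.5
tool_pos: [0.4724, 0.0651, 0.1528]
ee_rot: [-0.324, 0.627, 0.331, 0.626]
force: [0.6, -0.3, -0.1]
finger_gap: 0.0005
```

```bash
python3 -c "
from h import *
go()"
```

```text
t 10.5 stand mm [-73.1 -44.3 152.8] F stand [ 0.7 -0.1 -0.1] q6 -2.5 gap 0.0
axes: stand x,y in tool mm/mm [-0.008 -0.956  0.294] [0.006 0.294 0.956]
```

Request:
carry_out(
  turn=[
    [0, 0, 0],
    [0, 0, 0],
    [0, 0, 0],
    [0, 0, 0],
    [0, 0, 0],
    [0, 0, 0],
    [0, 0, 0],
    [0, 0, 0],
  ],
  linear=[
    [-10, 0, 0],
    [0, -12, 3.6],
    [3, 0, 0],
    [4, 0, 0],
    [4, 0, 0],
    [4, 0.8, -0.2],
    [4, 0.8, -0.2],
    [4, 0.8, -0.2],
  ],
  fingers=[1, 1, 1, 1, 1, 1, 1, 1],
)

```text
time: 11.17
tool_pos: [0.4832, 0.0616, 0.138]
ee_rot: [-0.323, 0.627, 0.331, 0.626]
force: [-0.2, 0.4, 0.6]
finger_gap: 0.0004
```

```bash
python3 -c "
from h import *
go()
im=bot.snapshot('scene');cv2.imwrite('pics/s6.png',cv2.resize(im[180:340,220:390,::-1],(640,602),interpolation=2)[:600])"
```

```text
t 11.17 stand mm [-61.7 -44.3 138. ] F stand [-0.3  0.3  0.6] q6 -2.51 gap 0.0
axes: stand x,y in tool mm/mm [-0.008 -0.956  0.295] [0.006 0.295 0.956]
```

View pics/s6.png

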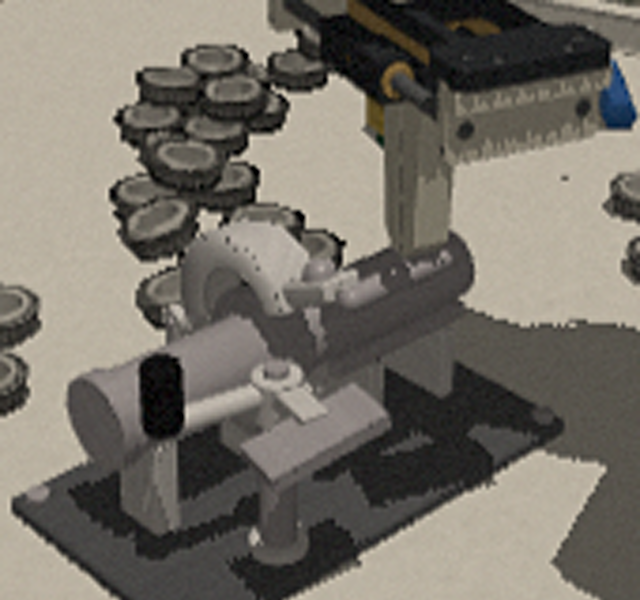

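Request:
carry_out(
  turn=[
    [0, 0, 0],
    [0, 0, 0],
    [0, 0, 0],
    [0, 0, 0],
    [0, 0, 0],
    [0, 0, 0],
    [0, 0, 0],
    [0, 0, 0],
  ],
  linear=[
    [3, 1.5, -0.5],
    [3, 1.5, -0.5],
    [3, 1.5, -0.5],
    [3, 1.5, -0.5],
    [3, 1, -0.3],
    [3, 1, -0.3],
    [3, 0.6, -0.2],
    [3, 0.6, -0.2],
  ],
  fingers=[1, 1, 1, 1, 1, 1, 1, 1],
)

```text
time: 11.88
tool_pos: [0.472, 0.0651, 0.111]
ee_rot: [-0.323, 0.628, 0.331, 0.626]
force: [0.5, -0.5, -0.1]
finger_gap: 0.0006
```

```bash
python3 -c "
from h import *
go()"
```

```text
t 11.88 stand mm [-73.4 -44.4 111. ] F stand [ 0.7 -0.3 -0.1] q6 -2.51 gap 0.001
axes: stand x,y in tool mm/mm [-0.009 -0.956  0.294] [0.006 0.294 0.956]
```

Run:
```python
from h import *
for th in(.7,.6,.5,.4,.3):
    a=th+.03
    print(th,[((proj(RS@np.array([.048-.128*np.cos(a),y,.075+.128*np.sin(a)])+O,"scene")-[220,180])*3.765).round(0).tolist() for y in(-.065,-.04,-.012)])
im=bot.snapshot('scene')[180:340,220:390,::-1];old=cv2.resize(cv2.imread('pics/s6.png'),(170,160))
b=cv2.resize(im,(640,602),interpolation=2)[150:420,180:520]; cv2.imwrite('pics/s7.png',cv2.resize(b,(680,540)))
```

```text
0.7 [[429.0, 180.0], [391.0, 196.0], [346.0, 215.0]]
0.6 [[441.0, 205.0], [403.0, 222.0], [358.0, 241.0]]
0.5 [[451.0, 230.0], [413.0, 248.0], [369.0, 268.0]]
0.4 [[459.0, 256.0], [422.0, 274.0], [378.0, 295.0]]
0.3 [[465.0, 282.0], [428.0, 300.0], [385.0, 321.0]]
```

View pics/s7.png

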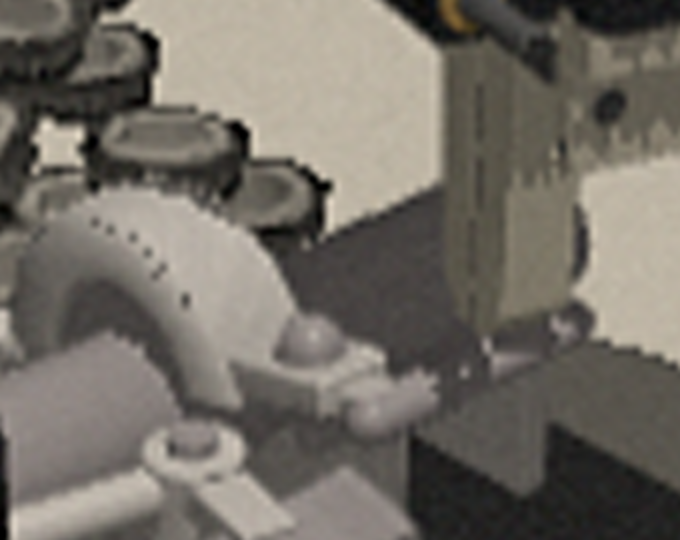

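The fingertip sits on the bar (crop 490,335) and the jaw follows, at roughly 0.2 rad. I keep pressing, slower near the stop.

Request:
carry_out(
  turn=[
    [0, 0, 0],
    [0, 0, 0],
    [0, 0, 0],
    [0, 0, 0],
    [0, 0, 0],
    [0, 0, 0],
    [0, 0, 0],
    [0, 0, 0],
  ],
  linear=[
    [3, 0.5, 0],
    [3, 0.5, 0],
    [3, 0.5, 0],
    [3, 0.5, 0],
    [2.5, 0.5, 0],
    [2, 0.3, 0],
    [1.5, 0.2, 0],
    [1.5, 0.2, 0],
  ],
  fingers=[1, 1, 1, 1, 1, 1, 1, 1],
)

```text
time: 12.6
tool_pos: [0.4688, 0.0673, 0.0889]
ee_rot: [-0.323, 0.628, 0.331, 0.626]
force: [-0.1, 0.6, -0.6]
finger_gap: 0.0005
```

```bash
python3 -c "
from h import *
go()"
```

```text
t 12.6 stand mm [-77.2 -43.3  88.9] F stand [-0.3  0.5 -0.6] q6 -2.5 gap 0.001
axes: stand x,y in tool mm/mm [-0.01  -0.956  0.295] [0.005 0.294 0.956]
```

Request:
carry_out(
  turn=[
    [0, 0, 0],
    [0, 0, 0],
    [0, 0, 0],
    [0, 0, 0],
    [0, 0, 0],
    [0, 0, 0],
    [0, 0, 0],
    [0, 0, 0],
  ],
  linear=[
    [1, 0, 0],
    [1, 0, 0],
    [1, 0, 0],
    [1, 0, 0],
    [1, 0, 0],
    [1, 0, 0],
    [1, 0, 0],
    [1, 0, 0],
  ],
  fingers=[1, 1, 1, 1, 1, 1, 1, 1],
)

```text
time: 13.27
tool_pos: [0.4689, 0.0675, 0.0813]
ee_rot: [-0.323, 0.628, 0.331, 0.626]
force: [-4.9, -0.4, 15.1]
finger_gap: 0.0005
```

```bash
python3 -c "
from h import *
go()"
```

```text
t 13.27 stand mm [-77.1 -43.1  81.3] F stand [-4.5 -1.9 15.1] q6 -2.5 gap 0.0
axes: stand x,y in tool mm/mm [-0.01  -0.956  0.295] [0.006 0.294 0.956]
```

Request:
carry_out(
  turn=[
    [0, 0, 0],
    [0, 0, 0],
    [0, 0, 0],
    [0, 0, 0],
    [0, 0, 0],
    [0, 0, 0],
    [0, 0, 0],
    [0, 0, 0],
  ],
  linear=[
    [1, 0, 0],
    [1, 0, 0],
    [1, 0, 0],
    [-10, 0, 0],
    [-35, 0, 0],
    [-38, 0, 0],
    [-15, 0, 0],
    [0, 0, 0],
  ],
  fingers=[1, 1, 1, 1, 1, 1, 1, 1],
)

```text
time: 13.93
tool_pos: [0.4689, 0.0666, 0.182]
ee_rot: [-0.323, 0.629, 0.331, 0.625]
force: [0.8, -0.2, 0.5]
finger_gap: 0.0008
```

Run:
```python
from h import *
go((-18,93,180),(-18,93,111))
# knob by black mask in scene
im=bot.snapshot('scene');m=(im.max(2)<25).astype(np.uint8);m[:250]=0;m[310:]=0;m[:,:245]=0;m[:,285:]=0
n,l,s,c=cv2.connectedComponentsWithStats(m);print([(s[i].tolist(),c[i].round(1).tolist()) for i in range(1,n) if s[i][4]>20])
for th in(-.35,-.3,-.25,-.2,-.15):
    print(th,proj(RS@np.array([-.058-.055*np.sin(th),.04+.055*np.cos(th),.1175])+O,"scene").round(1))
```

```text
t 13.93 stand mm [-76.9 -44.  182. ] F stand [0.8 0.1 0.5] q6 -2.5 gap 0.001
axes: stand x,y in tool mm/mm [-0.012 -0.956  0.294] [0.004 0.294 0.956]
(-18, 93, 180) move [  1.9 -16.  148.2]
(-18, 93, 111) move [69.  -0.9 -0. ]
[([257, 275, 12, 21, 204], [262.4, 284.9])]
-0.35 [260.5 279.7]
-0.3 [261.  280.5]
-0.25 [261.7 281.4]
-0.2 [262.4 282.2]
-0.15 [263.2 283. ]
```

Request:
carry_out(
  turn=[
    [0, 0, 0],
    [0, 0, 0],
    [0, 0, 0],
    [0, 0, 0],
    [0, 0, 0],
    [0, 0, 0],
    [0, 0, 0],
    [0, 0, 0],
  ],
  linear=[
    [0, -4, 35],
    [0, -4, 35],
    [0, -4, 35],
    [0, -4, 35],
    [0, 0, 0],
    [24, 0, 0],
    [24, 0, 0],
    [16, 0, 0],
  ],
  fingers=[1, 1, 1, 1, 1, 1, 1, 1],
)

```text
time: 14.65
tool_pos: [0.5619, 0.1774, 0.1033]
ee_rot: [-0.322, 0.631, 0.332, 0.623]
force: [-0.1, 0.6, -0.1]
finger_gap: 0.0
```

```bash
python3 -c "
from h import *
go()"
```

```text
t 14.65 stand mm [-22.1  89.9 103.3] F stand [-0.2  0.6 -0.1] q6 -2.32 gap 0.0
axes: stand x,y in tool mm/mm [-0.018 -0.955  0.295] [0.001 0.295 0.955]
```

Request:
carry_out(
  turn=[
    [0, 0, 0],
    [0, 0, 0],
    [0, 0, 0],
    [0, 0, 0],
    [0, 0, 0],
    [0, 0, 0],
    [0, 0, 0],
    [0, 0, 0],
  ],
  linear=[
    [-6, 0, 0],
    [0, 5, -0.3],
    [0, 5, -0.3],
    [0, 5, -0.3],
    [0, 5, -0.3],
    [0, 5, -0.3],
    [0, 5, -0.6],
    [0, 5, -0.8],
  ],
  fingers=[1, 1, 1, 1, 1, 1, 1, 1],
)

```text
time: 15.32
tool_pos: [0.5269, 0.1943, 0.107]
ee_rot: [-0.322, 0.633, 0.331, 0.621]
force: [1.6, -0.6, -0.7]
finger_gap: 0.0005
```

```bash
cat > k.py <<'E'
from h import *
go()
im=bot.snapshot('scene');m=(im.max(2)<25).astype(np.uint8);m[:245]=0;m[330:]=0;m[:,:245]=0;m[:,345:]=0
n,l,s,c=cv2.connectedComponentsWithStats(m);print([(s[i].tolist(),c[i].round(1).tolist()) for i in range(1,n) if s[i][4]>20])
for th in np.arange(0,2.1,.2):
    print(th.round(1),proj(RS@np.array([-.058-.055*np.sin(th),.04+.055*np.cos(th),.1155])+O,"scene").round(1),end=" ")
E
python3 k.py
```

```text
t 15.32 stand mm [-60.6  95.4 107. ] F stand [ 1.6 -0.1 -0.7] q6 -2.27 gap 0.0
axes: stand x,y in tool mm/mm [-0.022 -0.955  0.296] [-0.003  0.296  0.955]
[([255, 245, 8, 10, 22], [258.0, 249.7]), ([275, 282, 11, 24, 223], [280.1, 293.9])]
0.0 [266.2 286.4] 0.2 [271.2 289. ] 0.4 [277.1 291. ] 0.6 [283.8 292.2] 0.8 [291.  292.7] 1.0 [298.2 292.4] 1.2 [305.1 291.3] 1.4 [311.5 289.4] 1.6 [317.  286.9] 1.8 [321.3 283.9] 2.0 [324.4 280.5]
```

Request:
carry_out(
  turn=[
    [0, 0, 0],
    [0, 0, 0],
    [0, 0, 0],
    [0, 0, 0],
    [0, 0, 0],
    [0, 0, 0],
    [0, 0, 0],
    [0, 0, 0],
  ],
  linear=[
    [-1, 4.5, -2.2],
    [-1, 4.3, -2.5],
    [0, 4.1, -2.8],
    [0, 3.8, -3.2],
    [0, 2.5, -2.5],
    [0, 1.7, -1.9],
    [0, 1.7, -1.9],
    [0, 1.7, -1.9],
  ],
  fingers=[1, 1, 1, 1, 1, 1, 1, 1],
)

```text
time: 16.03
tool_pos: [0.4926, 0.1942, 0.1108]
ee_rot: [-0.322, 0.632, 0.332, 0.622]
force: [1.1, 0.3, 0.5]
finger_gap: 0.0005
```

```bash
python3 k.py
```

```text
t 16.03 stand mm [-93.2  84.8 110.8] F stand [1.  0.6 0.5] q6 -2.26 gap 0.0
axes: stand x,y in tool mm/mm [-0.021 -0.955  0.295] [-0.     0.296  0.955]
[([257, 245, 10, 10, 45], [262.8, 248.8]), ([276, 245, 10, 14, 32], [280.6, 252.3]), ([292, 283, 11, 23, 189], [297.7, 295.3])]
0.0 [266.2 286.4] 0.2 [271.2 289. ] 0.4 [277.1 291. ] 0.6 [283.8 292.2] 0.8 [291.  292.7] 1.0 [298.2 292.4] 1.2 [305.1 291.3] 1.4 [311.5 289.4] 1.6 [317.  286.9] 1.8 [321.3 283.9] 2.0 [324.4 280.5]
```

Request:
carry_out(
  turn=[
    [0, 0, 0],
    [0, 0, 0],
    [0, 0, 0],
    [0, 0, 0],
    [0, 0, 0],
    [0, 0, 0],
    [0, 0, 0],
    [0, 0, 0],
  ],
  linear=[
    [0, 1.1, -1.6],
    [0, 1.1, -1.6],
    [0, 1, -1.7],
    [0, 0.9, -1.7],
    [0, 0.8, -1.4],
    [0, 0.7, -1.3],
    [0, 0.6, -1.3],
    [0, 0.6, -1.3],
  ],
  fingers=[1, 1, 1, 1, 1, 1, 1, 1],
)

```text
time: 16.75
tool_pos: [0.48, 0.188, 0.1112]
ee_rot: [-0.322, 0.632, 0.332, 0.623]
force: [4.1, 2.5, -2.8]
finger_gap: 0.0004
```

```bash
python3 k.py
```

```text
t 16.75 stand mm [-103.3   75.1  111.2] F stand [ 3.2  3.6 -2.8] q6 -2.26 gap 0.0
axes: stand x,y in tool mm/mm [-0.019 -0.955  0.296] [0.001 0.296 0.955]
[([267, 245, 11, 11, 48], [272.6, 248.5]), ([286, 245, 13, 14, 42], [292.2, 252.4]), ([300, 282, 12, 23, 178], [306.0, 294.3])]
0.0 [266.2 286.4] 0.2 [271.2 289. ] 0.4 [277.1 291. ] 0.6 [283.8 292.2] 0.8 [291.  292.7] 1.0 [298.2 292.4] 1.2 [305.1 291.3] 1.4 [311.5 289.4] 1.6 [317.  286.9] 1.8 [321.3 283.9] 2.0 [324.4 280.5]
```

Request:
carry_out(
  turn=[
    [0, 0, 0],
    [0, 0, 0],
    [0, 0, 0],
    [0, 0, 0],
    [0, 0, 0],
    [0, 0, 0],
    [0, 0, 0],
    [0, 0, 0],
  ],
  linear=[
    [0, 0.2, -0.9],
    [0, 0.2, -0.9],
    [0, 0.2, -0.9],
    [0, 0.2, -0.9],
    [0, 0.2, -0.9],
    [0, 0.2, -0.9],
    [0, 0.2, -0.9],
    [0, 0.2, -0.9],
  ],
  fingers=[1, 1, 1, 1, 1, 1, 1, 1],
)

```text
time: 17.47
tool_pos: [0.4772, 0.1854, 0.1114]
ee_rot: [-0.321, 0.628, 0.332, 0.626]
force: [4.9, 6.2, -4.8]
finger_gap: 0.0003
```

```bash
python3 k.py
```

```text
t 17.47 stand mm [-105.2   71.7  111.4] F stand [ 2.7  7.4 -4.8] q6 -2.27 gap 0.0
axes: stand x,y in tool mm/mm [-0.013 -0.955  0.297] [0.009 0.297 0.955]
[([271, 245, 10, 11, 44], [276.4, 248.3]), ([290, 245, 11, 13, 39], [295.0, 250.9]), ([302, 282, 11, 23, 164], [308.2, 294.3])]
0.0 [266.2 286.4] 0.2 [271.2 289. ] 0.4 [277.1 291. ] 0.6 [283.8 292.2] 0.8 [291.  292.7] 1.0 [298.2 292.4] 1.2 [305.1 291.3] 1.4 [311.5 289.4] 1.6 [317.  286.9] 1.8 [321.3 283.9] 2.0 [324.4 280.5]
```

Request:
carry_out(
  turn=[
    [0, 0, 0],
    [0, 0, 0],
    [0, 0, 0],
    [0, 0, 0],
    [0, 0, 0],
    [0, 0, 0],
    [0, 0, 0],
    [0, 0, 0],
  ],
  linear=[
    [0, 0.1, -0.9],
    [0, 0.1, -0.9],
    [0, 0.1, -1],
    [0, 0.1, -1],
    [0, 0.1, -1],
    [0, 0.1, -1.1],
    [0, 0.1, -1.1],
    [0, 0.1, -1.1],
  ],
  fingers=[1, 1, 1, 1, 1, 1, 1, 1],
)

```text
time: 18.18
tool_pos: [0.4761, 0.1841, 0.1116]
ee_rot: [-0.318, 0.623, 0.332, 0.632]
force: [6.8, 8.5, -5.1]
finger_gap: 0.0003
```

```bash
python3 k.py
```

```text
t 18.18 stand mm [-105.8   70.2  111.6] F stand [ 3.9 10.2 -5.1] q6 -2.28 gap 0.0
axes: stand x,y in tool mm/mm [-0.005 -0.954  0.299] [0.023 0.299 0.954]
[([274, 245, 11, 11, 49], [279.7, 248.6]), ([293, 245, 12, 13, 47], [298.1, 250.7]), ([303, 281, 11, 24, 162], [309.2, 294.0])]
0.0 [266.2 286.4] 0.2 [271.2 289. ] 0.4 [277.1 291. ] 0.6 [283.8 292.2] 0.8 [291.  292.7] 1.0 [298.2 292.4] 1.2 [305.1 291.3] 1.4 [311.5 289.4] 1.6 [317.  286.9] 1.8 [321.3 283.9] 2.0 [324.4 280.5]
```

Bound at about 11 N on the knob, θ ≈ 1.33. I release by backing off, then going up.

Request:
carry_out(
  turn=[
    [0, 0, 0],
    [0, 0, 0],
    [0, 0, 0],
    [0, 0, 0],
    [0, 0, 0],
    [0, 0, 0],
    [0, 0, 0],
    [0, 0, 0],
  ],
  linear=[
    [0, 0, 4],
    [0, 0, 10],
    [0, 0, 6],
    [-20, 0, 0],
    [-35, 0, 0],
    [-35, 0, 0],
    [-35, 0, 0],
    [0, 0, 0],
  ],
  fingers=[1, 1, 1, 1, 1, 1, 1, 1],
)

```text
time: 18.9
tool_pos: [0.4861, 0.1998, 0.2395]
ee_rot: [-0.318, 0.628, 0.334, 0.627]
force: [0.4, 0.1, 0.2]
finger_gap: 0.0008
```

```bash
python3 k.py; python3 -c "
from h import *
a=bot.snapshot('scene')[200:340,220:390];b=bot.snapshot('side')[170:310,220:340]
cv2.imwrite('pics/f.png',np.hstack([cv2.resize(a,(460,400),interpolation=2),cv2.resize(b,(340,400),interpolation=2)])[:,:,::-1])"
```

```text
t 18.9 stand mm [-101.1   88.2  239.5] F stand [0.3 0.2 0.2] q6 -2.25 gap 0.001
axes: stand x,y in tool mm/mm [-0.017 -0.954  0.298] [0.014 0.298 0.954]
[([303, 281, 12, 23, 236], [308.1, 292.5])]
0.0 [266.2 286.4] 0.2 [271.2 289. ] 0.4 [277.1 291. ] 0.6 [283.8 292.2] 0.8 [291.  292.7] 1.0 [298.2 292.4] 1.2 [305.1 291.3] 1.4 [311.5 289.4] 1.6 [317.  286.9] 1.8 [321.3 283.9] 2.0 [324.4 280.5]
```

View pics/f.png

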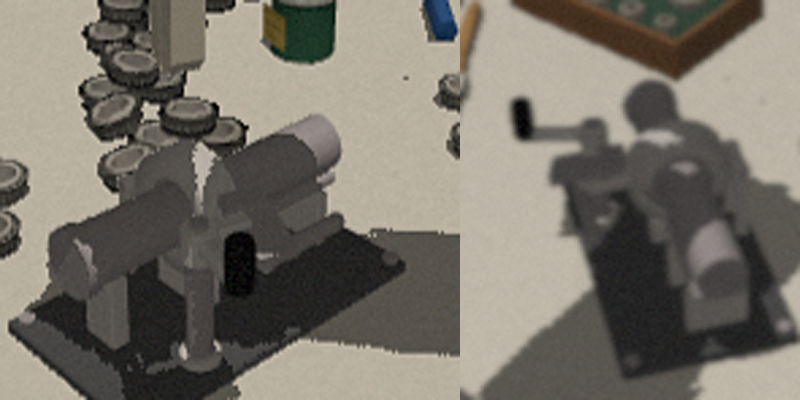

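The picture shows the ring down over both flanges, the wedge over the tongue (side view about (590,165)), and the knob still at θ ≈ 1.3. The fingers are clear, so I hand in.

```bash
python3 -c "
from station import bot
print(bot.job_done())"
```

```text
the job is handed in; nothing more can be done
None
```

I joined the flanges, clamped the ring and set the latch, then handed the job in at about 19 s of the 62 s allowed. No verdict was reported.

- **Pipe:** I pushed it along the rails until it stopped. It held still as I raised the push to 18.5 N (limit 35 N), so I take the flanges as flush; I did not measure the gap in an image.
- **Upper half ring:** I swung it over and pressed the bar down to a firm stop at about 15 N. The bar height there puts the hinge at about −0.03 rad.
- **Latch:** I swung the lever in until the knob took about 11 N. By then it was at about 1.3 rad. I then backed the fingers off and raised them clear.
- **Last checks:** After release the knob mask still read about 1.3 rad, which is within about 1 pixel of its position under load. The tool force was about 0. The last picture shows the ring down and the wedge over the tongue.
- **Bystanders:** I never went near the tin or the bearings, and they look unmoved, though I did not measure their positions.
- **Not checked or disagreed:**
  - I inferred the wedge's hold on the ring (above 12 N) from the knob force; I could not measure it directly.
  - My first pose fit, from the base plate corners, disagreed with the pipe and pivot by 15–20 mm because the plate is not centred on the origin. I used the pipe, pivot and flange instead.
  - The pipe height computed from its silhouette edges came out about 20 mm too low. I used the stated 75 mm, which fitted the flange's apparent width.

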